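# Hold a museum case's spring lock open with its key

## Task

Take the blue-headed key out of its acrylic stand, push it fully home into the brass keyhole on the rail of the low display case (the pins inside are sticky, so push firmly and wiggle a little if it catches) and turn it a quarter turn clockwise, seen from above, to draw back the bolt of the glass lid. The lock springs back if let go, so finish while still gripping the key, holding it turned. Do not move the red-headed key or disturb the exhibits and other things standing around.

Things in the scene. Friction and masses are not known exactly. Their poses are not given: they have to be found in the camera images.
- blue_head (a point): Centre of the blue plastic head of the upright key to use (60 g). Head 9 mm thick (x), 32 wide (y), 40 high (z up). Its flat underside, the shoulder, is 20 mm below this point; below it a round neck 5 mm thick, 12 long, then a blade 5 (x) by 16 mm (y) to 32 mm below the shoulder, then a tip tapering to 2 x 9 mm, ending 40 mm below the shoulder. It fits the lock either way round (half a turn).
- blue_stand: Fixed clear acrylic block, 34 (x) x 46 (y) x 45 mm high, with a 7 x 18 mm slot from above in which the blue key stands, its shoulder resting on the block, the whole head above it; origin at the centre of its underside, axes parallel to the key's. Lift the key over 45 mm straight up to clear it.
- red_head (a point): Centre of the head of the red-headed key, otherwise the same as the blue one, standing loose in an equal stand; leave it alone.
- lock_mouth (a point): Centre of the keyhole in the 8 mm thick brass plate (38 x 50 mm) let flush into the rail on the robot's side of the case, at the plate's upper face, 100 mm above the table. z up; slot 7 mm wide along x, 18 mm long along y; axes do not turn with the lock. The key turns only within 4 mm of fully home (shoulder on the plate); two pairs of sticky pins 21 and 28 mm down resist it with 5 to 12 N.
- plug (a joint): Turning of the lock's plug under the plate, rad: 0 as found (slot in line with the plate's), growing clockwise seen from above to a stop at 1.65. Its spring pulls back with about 0.1 N m at a quarter turn. The plug lags the key by about 0.1 rad of play. It turns only with the key fully home.
- case: Fixed low display case, glass lid and aluminium frame, 250 (x) x 340 (y) x 100 mm high; origin at the centre of its underside; keyhole at x = -100, y = -90 mm in its frame. Its top is flat but for a copper tin, a brass bolt 4 mm high (32 to 54 mm from the keyhole along +x, sliding up to 15 mm nearer as the lock turns) and its keeper, 8 mm high, 46 to 54 mm from the keyhole.
- exhibit_green: The green-handled corkscrew, standing upright on a loose 44 mm square clear acrylic foot, 102 mm high in all; bystander; origin at the centre of its underside.
- exhibit_ivory: The ivory-handled corkscrew, standing upright on a loose 44 mm square clear acrylic foot, 102 mm high in all; bystander; origin at the centre of its underside.
- exhibit_amber: The orange-handled corkscrew, standing upright on a loose 44 mm square clear acrylic foot, 102 mm high in all; bystander; origin at the centre of its underside.
- thimble: Silver thimble, 22 mm wide, 27 mm high, standing on the table; bystander; origin under its centre.
- loupe: Black cylindrical loupe, 41 mm wide, 31 mm high, on the table; bystander; origin under its centre.
- tin: Copper-coloured polish tin, 48 mm wide, 30 mm high, loose on the case's glass lid; bystander; origin under its centre.

How it is judged:
On the way, in this order (a step that is already met when the one before it is completed fails the run):
1. the blue key is drawn up out of its stand (height (world z) of blue_head above 0.112 m and contact force between the fingers and blue_key above 1 N), for 0.1 s.
2. the blue key is fully home in the lock, not yet turned (z of blue_head in the frame of lock_mouth between 0.015 and 0.0255 m and horizontal distance between blue_head and lock_mouth below 0.006 m and value of joint plug below 0.5 rad).
3. the key has turned the plug a quarter (z of blue_head in the frame of lock_mouth between 0.015 and 0.0255 m and horizontal distance between blue_head and lock_mouth below 0.006 m and value of joint plug above 1.3 rad), for 0.2 s.
At the end, for the whole second after the job is handed in: Blue key home in the lock (head centre 15 to 25.5 mm above the plate, within 6 mm of the keyhole axis, upright within 0.2 rad), plug turned clockwise over 1.3 rad (a quarter turn less play), and the fingers still gripping the key with over 1 N, holding it against the spring (all of step 3 and contact force between the fingers and blue_key above 1 N and angle between blue_head's own z axis and vertical below 0.2 rad); the arm keeps its last pose, push and grip.
It fails at once if the red key or its place is disturbed (moved over 15 mm) (distance of red_head from where it was at the start of the episode above 0.015 m).
It fails at once if an exhibit or other thing standing around is moved over 20 mm (distance of any of exhibit_green, exhibit_ivory, exhibit_amber, thimble, loupe, tin from where it was at the start of the episode above 0.02 m).
It also fails if it takes over 51 s, if anything falls off the work surface, if the arm or the gripper's body presses on something with over 40 N, if the wrist force passes 120 N, or if a joint passes its speed limit or range.

## Robot

A 6-joint arm with a two-finger parallel gripper is mounted at the origin on the work surface. World frame = base frame: x ahead of the robot, y to its left, z up, the work surface at z = 0. Lengths are in m, angles in rad, forces in N, time in s.
With the tool pointing down it reaches from about 0.3 to 0.875 m from the base axis. Payload 6.4 kg.
Tool frame: the origin (TCP) lies at the very end of the fingers, on their centre line; the grasp point (between the pads) lies 19 mm behind it; z points along the fingers, y is the line along which they close (so a half turn about z gives the same grasp; the last joint's range is limited). The gripper opens to 88 mm and grips with 3 to 60 N. Pads are 18 mm wide; open, the fingers measure 123 mm over their backs; the gripper's body (75 mm by 187 mm) begins 45 mm behind the grasp point.
Start: joints at [-1.366, 0.181, 1.607, -0, 1.354, -0.206], TCP at [0.23, -0.527, 0.239] pointing down, gripper open.
Joint ranges: [-2.99, 2.99], [-0.89, 2.07], [0.3, 2.58], [-1.14, 4.28], [0, 2.63], [-3.12, 3.12]. Speed limits (rad/s): [2.57, 2.57, 3.01, 3.14, 3.14, 3.14].

## Interface

Orientations are given as a 3x3 rotation matrix whose columns are the frame's x, y, z axes.
In Python, from bench import bot gives the robot as it stands.
- The arm moves only by the shell command python3 -m crank 'ROWS' [FORCE]. ROWS is JSON, a list of rows, each an object of numbers: "x", "y", "z": the shift along the tool's x, y, z in m; "roll": the turn about the tool's z in units of 8 degrees (1.0 is 8 degrees); "hand": the opening, from 0 (shut) to 1 (fully open). A call has 1 to 10 rows; each row is the pose to reach, as a shift and turn from the pose commanded when the call began, along the tool's axes at that moment; what a row does not reach only later rows make up. A row lasts 1/10 s, in which the tool goes at most 50 mm and 8.59 degrees, less where a joint would pass 70% of its speed; a pose out of reach is approached as far as the arm can. A call with a gripper value outside its range is refused whole. The fingers move at their own pace and stop on an object; FORCE is the grip in N (left out, the last holds). Time passes only in rows, so rows that repeat a pose let the fingers close. It gives the time, the measured TCP pose, the force, the opening and the grip force at its end, in the units of the state.
- bot.get_obs(): the state, without advancing time (a new reading comes with each control period).
- bot.get_image(name): name is "side" or "top" or "wrist"; returns (picture, depth): 384x512x3 uint8, red, green, blue; 384x512 float32, m along the optical axis (not along the pixel's ray), 0 where there is no reading.
- bot.get_calibration(name): a dict with "mtx" (3x3 intrinsics, pixels), "dist_coeffs" ([k1, k2, p1, p2, k3] as OpenCV has them; the pictures are not rectified), "world_to_cam" (4x4, takes a point from world to camera coordinates); the wrist camera has in their place "mount" (4x4, takes a point from camera to tool coordinates, whose origin is the TCP and whose axes are the flange's). Camera axes: x right, y down, z forward; pixel columns grow to the right and rows downward; lengths in m; the calibration is good to about 2 mm. A picture is of the moment at which its call begins: read the wrist's pose just before it. get_calibration takes no time and is no camera call.
- bot.finish_job(): hands the job in; it is judged then, once.
The state is a dict: "time": time; "q": joint angles; "dq": joint speeds; "tau": joint torques, N m; "position": TCP position; "orientation": TCP orientation; "force": force on the tool from outside, world axes, zero at the start; "moment": the same for the moment, N m; "finger_gap": finger opening in m; "grip_force": force on a finger pad.
Only numpy, scipy, OpenCV 4.12 (cv2) and the standard library are available. Lean on these libraries where they do the work, as an engineer would, in place of code of your own. Each camera call takes 0.05 s, during which the arm holds its last target. There are 200 camera calls.

## Working session

There is one attempt and no reset: what is moved stays moved. The work goes in short steps, Python scripts to look and compute and a shell command to move; the robot and the scene stay as the last step left them, time stands still between calls to the robot, and variables do not carry over. Pictures are saved under pics/ and viewed, at most 10 in all, crops included, and the job is handed in when it is done.

```bash
mkdir -p pics; cat > h.py <<'E'
import numpy as np, cv2
from bench import bot
def grab(n,name):
    o=bot.get_obs(); im,d=bot.get_image(n); c=bot.get_calibration(n)
    cv2.imwrite(f'pics/{name}.png',im[:,:,::-1]); np.savez(f'pics/{name}.npz',im=im,d=d)
    if n=='wrist':
        T=np.eye(4); T[:3,:3]=np.array(o['orientation']); T[:3,3]=o['position']; c2w=T@np.array(c['mount'])
    else: c2w=np.linalg.inv(np.array(c['world_to_cam']))
    return im,d,np.array(c['mtx']),np.array(c['dist_coeffs']),c2w
def ray(uv,K,D,c2w):
    p=cv2.undistortPoints(np.array(uv,float).reshape(-1,1,2),K,D)[:,0]
    return c2w[:3,3],np.c_[p,np.ones(len(p))]@c2w[:3,:3].T
def plane(uv,z,K,D,c2w):
    o,r=ray(uv,K,D,c2w); return o+r*((z-o[2])/r[:,2])[:,None]
def pts(d,K,D,c2w,mask):
    v,u=np.nonzero(mask&(d>0)); o,r=ray(np.c_[u,v],K,D,c2w); return o+r*d[v,u][:,None]
E
python3 - <<'E'
from h import *
o=bot.get_obs(); print(o['time'],o['position'],o['orientation'],o['finger_gap'])
for n in('side','top'):
    g=grab(n,n+'0'); print(n,g[4].round(3).tolist(),g[2].round(0).tolist())
a=cv2.imread('pics/side0.png');b=cv2.imread('pics/top0.png')
E
```

```text
0.0 [ 0.22951877 -0.52662545  0.23782824] [[ 9.16814799e-01  3.99312526e-01 -3.62419946e-04]
 [ 3.99312544e-01 -9.16813309e-01  1.68757912e-03]
 [ 3.41600052e-04 -1.69191635e-03 -9.99998510e-01]] 0.08838739713405505
side [[-0.742, -0.464, 0.483, 0.056], [-0.67, 0.528, -0.522, 0.523], [-0.013, -0.711, -0.703, 0.79], [0.0, 0.0, 0.0, 1.0]] [[406.0, 0.0, 254.0], [0.0, 406.0, 194.0], [0.0, 0.0, 1.0]]
top [[0.027, -0.983, 0.181, 0.351], [-1.0, -0.024, 0.017, 0.004], [-0.012, -0.182, -0.983, 1.136], [0.0, 0.0, 0.0, 1.0]] [[387.0, 0.0, 260.0], [0.0, 387.0, 190.0], [0.0, 0.0, 1.0]]
```

View pics/side0.png

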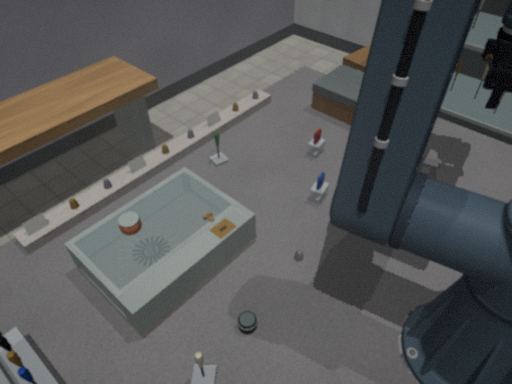

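View pics/top0.png

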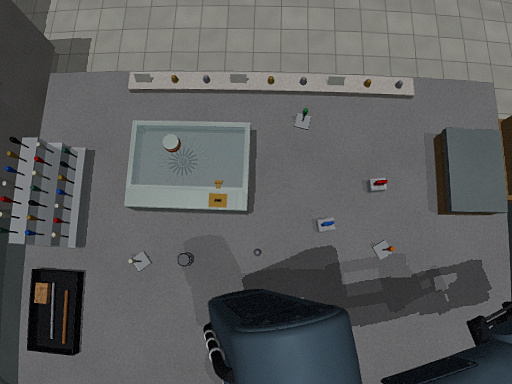

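```bash
python3 - <<'E'
from h import *
def rect(m):
    cs,_=cv2.findContours(m.astype(np.uint8),cv2.RETR_EXTERNAL,cv2.CHAIN_APPROX_NONE)
    return [c for c in cs if cv2.contourArea(c)>6]
for n,roi,loc in(('top',(205,170,235,215),(300,205,350,240)),('side',(195,205,245,245),(300,160,335,205))):
    z=np.load(f'pics/{n}0.npz'); im,d=z['im'],z['d']; c=bot.get_calibration(n)
    K,D,c2w=np.array(c['mtx']),np.array(c['dist_coeffs']),np.linalg.inv(np.array(c['world_to_cam']))
    h=cv2.cvtColor(im,cv2.COLOR_RGB2HSV).astype(int)
    def box(r): 
        m=np.zeros(d.shape,bool); m[r[1]:r[3],r[0]:r[2]]=1; return m
    mb=(abs(h[...,0]-115)<12)&(h[...,1]>130)&box(loc)
    P=pts(d,K,D,c2w,mb); print(n,'blue',mb.sum(),P.mean(0),P.min(0),P.max(0))
    t=P[P[:,2]>0.075] ; print(' top pts',len(t),t.mean(0) if len(t) else'')
    v,u=np.nonzero(mb); X=plane(np.c_[u,v],.07,K,D,c2w); C=np.cov((X-X.mean(0))[:,:2].T);w,e=np.linalg.eigh(C);print(' axis',e[:,1],X.mean(0),np.sqrt(w))
    mg=(abs(h[...,0]-20)<8)&(h[...,1]>130)&box(roi)
    for ct in rect(mg):
        if cv2.contourArea(ct)<60: continue
        hull=cv2.convexHull(ct)[:,0]; X=plane(hull,.1,K,D,c2w)[:,:2].astype(np.float32)
        print(' plate',cv2.minAreaRect(X*1000), np.median(pts(d,K,D,c2w,mg)[:,2]))
E
```

```text
top blue 37 [ 0.45874229 -0.16530679  0.08068261] [ 0.45291273 -0.18616386  0.04361771] [ 0.46864103 -0.14896956  0.09084675]
 top pts 32 [ 0.45845084 -0.16364278  0.08467262]
 axis [-0.23041605  0.97309221] [ 0.45982854 -0.16699149  0.07      ] [0.00247822 0.00970817]
 plate ((512.3435668945312, 137.28118896484375), (33.06493377685547, 46.70908737182617), 1.5003384351730347) 0.10070299576068864
side blue 40 [ 0.45482835 -0.1584227   0.07596951] [ 0.45169277 -0.17456419  0.05512743] [ 0.46036757 -0.14957163  0.08793668]
 top pts 24 [ 0.45566362 -0.16071144  0.08338371]
 axis [-0.41312805  0.91067294] [ 0.4582554  -0.16430864  0.07      ] [0.00239963 0.01606934]
```

```bash
python3 -m crank '[{"x":0.035,"y":-0.024,"roll":-1,"hand":1},{"x":0.07,"y":-0.048,"roll":-2,"hand":1},{"x":0.106,"y":-0.072,"roll":-3,"hand":1},{"x":0.142,"y":-0.096,"roll":-4,"hand":1},{"x":0.177,"y":-0.12,"roll":-5,"hand":1},{"x":0.213,"y":-0.145,"roll":-6,"hand":1},{"x":0.248,"y":-0.17,"roll":-7,"hand":1},{"x":0.284,"y":-0.194,"roll":-8,"hand":1},{"x":0.32,"y":-0.218,"roll":-9,"hand":1},{"x":0.354,"y":-0.242,"roll":-10,"hand":1}]' 10
python3 -m crank '[{"x":0,"hand":1},{"x":0,"hand":1},{"x":0,"hand":1}]'
python3 - <<'E'
from h import *
print(bot.get_obs()['q'],bot.get_calibration('wrist')['mount'])
im,d,K,D,c=grab('wrist','w1')
print(c.round(3).tolist())
grab('top','t1')
E
```

```text
[-1.36631730e+00  1.81424770e-01  1.60790085e+00 -2.50329067e-05
  1.35382725e+00 -2.06304922e-01] [[ 2.09642201e-04 -9.49241140e-01 -3.14549223e-01  8.18755847e-02]
 [ 9.99999830e-01  2.79719873e-05  5.82071076e-04  3.92630851e-05]
 [-5.43727245e-04 -3.14549291e-01  9.49240985e-01 -1.46636704e-01]
 [ 0.00000000e+00  0.00000000e+00  0.00000000e+00  1.00000000e+00]]
[[0.4, -0.87, -0.288, 0.305], [-0.917, -0.38, -0.125, -0.494], [-0.001, 0.314, -0.949, 0.385], [0.0, 0.0, 0.0, 1.0]]$[0]: bad value
$[0]: bad value
```

View pics/w1.png

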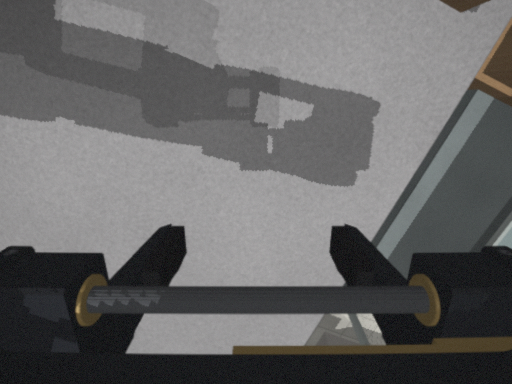

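The wrist view is still at the start pose (the move was refused): it shows bare table between the fingers. I'll give all five keys in each row.

```bash
python3 -m crank '[{"x":0.035,"y":-0.024,"z":0,"roll":-1,"hand":1},{"x":0.07,"y":-0.048,"z":0,"roll":-2,"hand":1},{"x":0.106,"y":-0.072,"z":0,"roll":-3,"hand":1},{"x":0.142,"y":-0.096,"z":0,"roll":-4,"hand":1},{"x":0.177,"y":-0.12,"z":0,"roll":-5,"hand":1},{"x":0.213,"y":-0.145,"z":0,"roll":-6,"hand":1},{"x":0.248,"y":-0.17,"z":0,"roll":-7,"hand":1},{"x":0.284,"y":-0.194,"z":0,"roll":-8,"hand":1},{"x":0.32,"y":-0.218,"z":0,"roll":-9,"hand":1},{"x":0.354,"y":-0.242,"z":0,"roll":-10,"hand":1}]' 10
python3 - <<'E'
from h import *
print(bot.get_obs()['q'])
E
```

```text
time: 1.2
position: [0.4582, -0.1622, 0.2388]
orientation: [[-0.24, 0.971, 0.0], [0.971, 0.24, -0.0], [-0.0, 0.0, -1.0]]
force: [0.4, -1.1, 0.8]
finger_gap: 0.0879
grip_force: 0.0
[-5.85031375e-01 -2.20713890e-02  1.82428464e+00  4.97846440e-05
  1.33903080e+00 -8.27089264e-01]
```

```bash
python3 - <<'E'
from h import *
im,d,K,D,c=grab('wrist','w2')
h=cv2.cvtColor(im,cv2.COLOR_RGB2HSV).astype(int)
m=(abs(h[...,0]-115)<12)&(h[...,1]>130)
m[:100]=0
P=pts(d,K,D,c,m); v,u=np.nonzero(m)
print(m.sum(),u.min(),u.max(),v.min(),v.max()); print(P.mean(0),P.min(0),P.max(0))
t=P[(P[:,2]>.081)&(P[:,2]<.09)]; print(len(t),t.mean(0),cv2.minAreaRect((t[:,:2]*1000).astype(np.float32)))
o=bot.get_obs(); print(o['position'],o['orientation'][:,1])
E
```

```text
110 7 497 157 380
[ 0.45886035 -0.16009274  0.10951453] [ 0.38550216 -0.18084875  0.045773  ] [ 0.50899646 -0.11556994  0.34457325]
84 [ 0.46075082 -0.16351954  0.08487199] ((460.8623352050781, -163.58580017089844), (4.404283046722412, 26.10723304748535), 9.98395824432373)
[ 0.46030287 -0.15745465  0.23880545] [0.96830813 0.24974425 0.00267837]
```

View pics/w2.png

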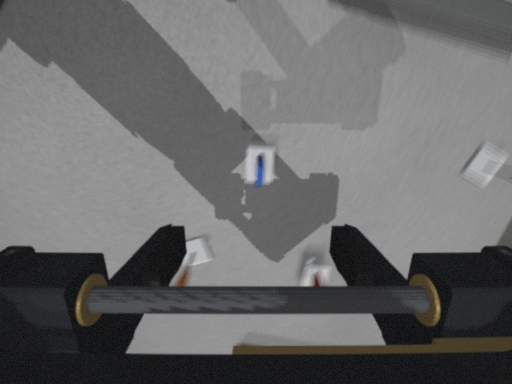

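```bash
python3 -m crank '[{"x":-0.003,"y":0,"z":0.02,"roll":0.2,"hand":1},{"x":-0.003,"y":0,"z":0.04,"roll":0.2,"hand":1},{"x":-0.003,"y":0,"z":0.06,"roll":0.2,"hand":1},{"x":-0.003,"y":0,"z":0.06,"roll":0.2,"hand":1},{"x":-0.003,"y":0,"z":0.06,"roll":0.2,"hand":1},{"x":-0.003,"y":0,"z":0.06,"roll":0.2,"hand":1}]'
cat > key.py <<'E'
from h import *
import sys
im,d,K,D,c=grab('wrist',sys.argv[1])
h=cv2.cvtColor(im,cv2.COLOR_RGB2HSV).astype(int)
m=(abs(h[...,0]-115)<12)&(h[...,1]>130); 
n,l,s,ce=cv2.connectedComponentsWithStats(m.astype(np.uint8)); i=1+np.argmax(s[1:,4]); m=l==i
print(s[i],ce[i])
P=pts(d,K,D,c,m); 
t=P[(P[:,2]>.081)&(P[:,2]<.09)]; r=cv2.minAreaRect((t[:,:2]*1000).astype(np.float32)); print(len(t),t.mean(0),r)
v,u=np.nonzero(l==i); X=plane(np.c_[u,v],.085,K,D,c); print('top plane rect',cv2.minAreaRect((X[:,:2]*1000).astype(np.float32)))
o=bot.get_obs(); R=np.array(o['orientation']); p=np.array(o['position']); print(p,R[:,1],np.degrees(np.arctan2(R[1,1],R[0,1])))
print('delta in tool',(np.r_[r[0],0]/1000-np.r_[p[:2],0])@R)
E
python3 key.py w3
```

```text
time: 1.85
position: [0.4588, -0.1674, 0.1799]
orientation: [[-0.206, 0.978, 0.001], [0.978, 0.206, -0.001], [-0.001, 0.001, -1.0]]
force: [-0.8, -0.1, -0.2]
finger_gap: 0.0881
grip_force: 0.0
[254 164   9  38 296] [257.97297297 182.96283784]
253 [ 0.45870723 -0.16473397  0.08511   ] ((458.87921142578125, -165.21348571777344), (7.5502610206604, 30.255590438842773), 11.709724426269531)
top plane rect ((458.241943359375, -162.1227569580078), (7.519947052001953, 36.31144714355469), 11.68541145324707)
[ 0.45888324 -0.1674278   0.17999272] [0.978442   0.20651668 0.00145337] 11.918311149044172
delta in tool [ 2.16741403e-03  4.53356635e-04 -2.60653875e-06]
```

View pics/w3.png

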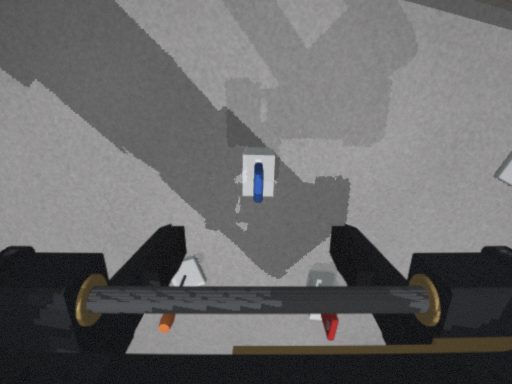

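Blue key top at pixel (258,183), centred between the fingers and aligned to within 0.3°, with the red and orange things well clear behind. I'll descend and grip.

```bash
python3 -m crank '[{"x":0.002,"y":0,"z":0.03,"roll":0,"hand":0.6},{"x":0.002,"y":0,"z":0.06,"roll":0,"hand":0.5},{"x":0.002,"y":0,"z":0.09,"roll":0,"hand":0.5},{"x":0.002,"y":0,"z":0.11,"roll":0,"hand":0.5},{"x":0.002,"y":0,"z":0.13,"roll":0,"hand":0.5},{"x":0.002,"y":0,"z":0.13,"roll":0,"hand":0.3},{"x":0.002,"y":0,"z":0.13,"roll":0,"hand":0.2},{"x":0.002,"y":0,"z":0.13,"roll":0,"hand":0},{"x":0.002,"y":0,"z":0.13,"roll":0,"hand":0},{"x":0.002,"y":0,"z":0.13,"roll":0,"hand":0}]' 10
python3 -m crank '[{"x":0,"y":0,"z":0,"roll":0,"hand":0},{"x":0,"y":0,"z":0,"roll":0,"hand":0},{"x":0,"y":0,"z":0,"roll":0,"hand":0},{"x":0,"y":0,"z":0,"roll":0,"hand":0}]' 55
```

```text
time: 2.9
position: [0.4585, -0.1653, 0.0497]
orientation: [[-0.207, 0.978, 0.002], [0.978, 0.207, -0.001], [-0.001, 0.001, -1.0]]
force: [-0.2, 0.3, -0.8]
finger_gap: 0.0105
grip_force: 0.2
time: 3.3
position: [0.4585, -0.1652, 0.0496]
orientation: [[-0.207, 0.978, 0.001], [0.978, 0.207, -0.001], [-0.001, 0.001, -1.0]]
force: [-0.9, 0.5, 6.7]
finger_gap: 0.0085
grip_force: 55.0
```

```bash
python3 -m crank '[{"x":0,"y":0,"z":-0.012,"roll":0,"hand":0},{"x":0,"y":0,"z":-0.025,"roll":0,"hand":0},{"x":0,"y":0,"z":-0.04,"roll":0,"hand":0},{"x":0,"y":0,"z":-0.06,"roll":0,"hand":0},{"x":0,"y":0,"z":-0.08,"roll":0,"hand":0},{"x":0,"y":0,"z":-0.1,"roll":0,"hand":0},{"x":0,"y":0,"z":-0.12,"roll":0,"hand":0},{"x":0,"y":0,"z":-0.14,"roll":0,"hand":0},{"x":0,"y":0,"z":-0.15,"roll":0,"hand":0},{"x":0,"y":0,"z":-0.15,"roll":0,"hand":0}]'
python3 - <<'E'
from h import *
im,d,K,D,c=grab('top','t2')
h=cv2.cvtColor(im,cv2.COLOR_RGB2HSV).astype(int)
m=(abs(h[...,0]-20)<8)&(h[...,1]>120); m[:170]=0;m[215:]=0;m[:,:200]=0;m[:,240:]=0
n,l,s,ce=cv2.connectedComponentsWithStats(m.astype(np.uint8));i=1+np.argmax(s[1:,4])
v,u=np.nonzero(l==i);X=plane(np.c_[u,v],.1,K,D,c)[:,:2]; print(s[i],X.mean(0),cv2.minAreaRect((X*1000).astype(np.float32)))
e=(im[...,0]<90)&(l!=i); x,y,w,hh=s[i][:4]; v,u=np.nonzero(e[y+2:y+hh-2,x+2:x+w-2]); print(len(v))
if len(v):print('slot',plane(np.c_[u+x+2,v+y+2],.1,K,D,c).mean(0))
o=bot.get_obs();R=np.array(o['orientation']);print(o['position'],(np.array([.512,.137,0])-np.r_[o['position'][:2],0])@R)
E
```

```text
time: 4.3
position: [0.4585, -0.1654, 0.2006]
orientation: [[-0.207, 0.978, 0.003], [0.978, 0.207, -0.002], [-0.002, 0.002, -1.0]]
force: [-1.1, 0.2, -1.1]
finger_gap: 0.0088
grip_force: 55.0
[209 194  18  13 220] [0.51261519 0.13776961] ((512.3441162109375, 137.25897216796875), (33.06489562988281, 46.75358200073242), 1.5002528429031372)
5
slot [0.51231364 0.13616743 0.1       ]
[ 0.45785268 -0.16501679  0.19929861] [ 2.84286567e-01  1.15443433e-01 -1.91645029e-04]
```

```bash
python3 -m crank '[{"x":0.03,"y":0.012,"z":0,"roll":0.2,"hand":0},{"x":0.06,"y":0.026,"z":0,"roll":0.5,"hand":0},{"x":0.09,"y":0.04,"z":0,"roll":0.8,"hand":0},{"x":0.12,"y":0.055,"z":0,"roll":1,"hand":0},{"x":0.15,"y":0.07,"z":0,"roll":1.3,"hand":0},{"x":0.18,"y":0.08,"z":0,"roll":1.3,"hand":0},{"x":0.21,"y":0.09,"z":0,"roll":1.3,"hand":0},{"x":0.24,"y":0.1,"z":0,"roll":1.3,"hand":0},{"x":0.26,"y":0.11,"z":0,"roll":1.3,"hand":0},{"x":0.26,"y":0.11,"z":0,"roll":1.3,"hand":0}]'
python3 -m crank '[{"x":0,"y":0,"z":0,"roll":0,"hand":0},{"x":0,"y":0,"z":0,"roll":0,"hand":0},{"x":0,"y":0,"z":0,"roll":0,"hand":0},{"x":0,"y":0,"z":0,"roll":0,"hand":0}]'
cat > lock.py <<'E'
from h import *
import sys
im,d,K,D,c=grab('wrist',sys.argv[1])
h=cv2.cvtColor(im,cv2.COLOR_RGB2HSV).astype(int)
m=(abs(h[...,0]-20)<8)&(h[...,1]>120)
Z=np.zeros(d.shape); v,u=np.nonzero(d>0); o_,r=ray(np.c_[u,v],K,D,c); Z[v,u]=o_[2]+r[:,2]*d[v,u]
m&=abs(Z-.1)<.01
n,l,s,ce=cv2.connectedComponentsWithStats(m.astype(np.uint8)); i=1+np.argmax(s[1:,4]); print('plate px',s[i])
ct=max(cv2.findContours((l==i).astype(np.uint8),0,1)[0],key=cv2.contourArea)
f=lambda q:cv2.minAreaRect((plane(q.reshape(-1,2),.1,K,D,c)[:,:2]*1000).astype(np.float32))
print('plate',f(ct), np.median(Z[l==i]))
hole=np.zeros(d.shape,np.uint8); cv2.drawContours(hole,[cv2.convexHull(ct)],-1,1,-1); hole=cv2.erode(hole,np.ones((9,9)))&(l!=i)
g=im.max(2); hole&=(g<70)
for q in cv2.findContours(hole,0,1)[0]:
    if cv2.contourArea(q)>30: print('hole',cv2.boundingRect(q),f(q))
b=(abs(h[...,0]-115)<12)&(h[...,1]>130); print('blue px',b.sum())
o=bot.get_obs(); R=np.array(o['orientation']); print(o['position'],'yaw',np.degrees(np.arctan2(R[1,1],R[0,1])))
E
python3 lock.py w4
```

```text
time: 5.35
position: [0.5109, 0.1145, 0.1973]
orientation: [[-0.03, 1.0, -0.002], [1.0, 0.03, 0.001], [0.001, -0.002, -1.0]]
force: [-0.2, 0.6, -0.8]
finger_gap: 0.0084
grip_force: 55.0
time: 5.75
position: [0.5117, 0.1114, 0.1987]
orientation: [[-0.026, 1.0, -0.0], [1.0, 0.026, -0.0], [-0.0, -0.0, -1.0]]
force: [0.4, -0.6, -0.9]
finger_gap: 0.0086
grip_force: 55.0
plate px [ 240  135   40   52 1785]
plate ((512.542724609375, 136.86805725097656), (35.54644775390625, 47.99397277832031), 0.31845545768737793) 0.10065418527121484
blue px 1209
[0.51166917 0.11151746 0.19873089] yaw 1.4703394056317853
```

View pics/w4.png

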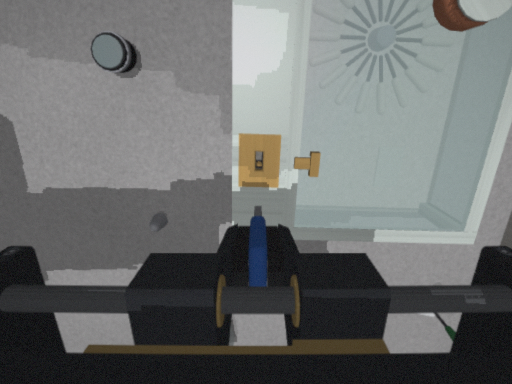

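Plate centred near (260,161), slot at about (259,160), the key pointing down toward it in the grip at (258,215); now measure the slot itself.

```bash
python3 - <<'E'
from h import *
z=np.load('pics/w4.npz'); im=z['im']; c=bot.get_calibration('wrist');K,D=np.array(c['mtx']),np.array(c['dist_coeffs'])
o=bot.get_obs();T=np.eye(4);T[:3,:3]=o['orientation'];T[:3,3]=o['position'];c2w=T@np.array(c['mount'])
h=cv2.cvtColor(im,cv2.COLOR_RGB2HSV).astype(int)
y0,y1,x0,x1=140,180,245,276
m=~((abs(h[...,0]-20)<8)&(h[...,1]>120)&(h[...,2]>130)); k=np.zeros_like(m);k[y0:y1,x0:x1]=m[y0:y1,x0:x1]
v,u=np.nonzero(k);print(len(v),u.min(),u.max(),v.min(),v.max())
X=plane(np.array([[u.min()-.5,v.min()-.5],[u.max()+.5,v.max()+.5]]),.1,K,D,c2w);print(X,X.mean(0))
cv2.imwrite('pics/w4c.png',cv2.resize(im[120:250,200:320,::-1],None,fx=4.5,fy=4.5,interpolation=cv2.INTER_NEAREST))
# key tip projected as assumed: TCP + z .0446
w2c=np.linalg.inv(c2w); pw=(T@np.array([[0,0,.0446,1]]).T)[:3,0]; q,_=cv2.projectPoints(pw.reshape(1,1,3),cv2.Rodrigues(w2c[:3,:3])[0],w2c[:3,3],K,D);print('tip px',q.ravel())
E
```

```text
174 255 263 150 170
[[0.50797044 0.14763369 0.1       ]
 [0.51683592 0.12803527 0.1       ]] [0.51240318 0.13783448 0.1       ]
tip px [257.53200175 209.48766779]
```

View pics/w4c.png

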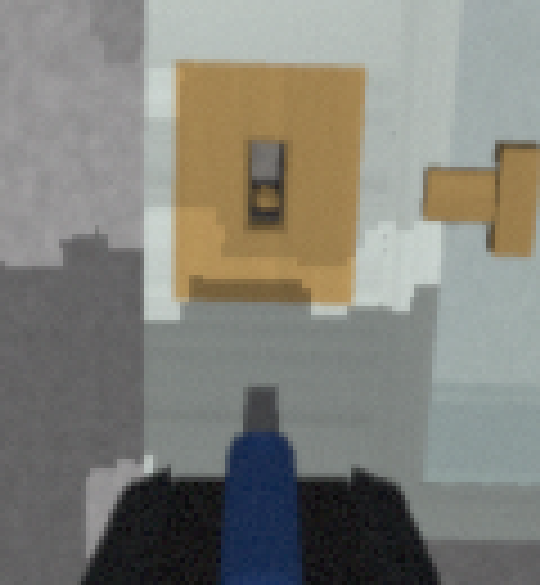

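```bash
python3 - <<'E'
from h import *
c=bot.get_calibration('wrist');K,D=np.array(c['mtx']),np.array(c['dist_coeffs'])
w=np.linalg.inv(np.array(c['mount']))
for n,x,z in(('tip',.0045,.0446),('blade low',.008,.0366),('blade top',.008,.0166),('head low',.016,.0046),('head top',.016,-.0354),('head low-2mm',.014,.0046),('blade low -2',.006,.0366)):
    q,_=cv2.projectPoints(np.array([[[x,0,z]]]),cv2.Rodrigues(w[:3,:3])[0],w[:3,3],K,D);print(n,q.ravel().round(1))
E
```

```text
tip [257.5 204. ]
blade low [257.5 203.7]
blade top [257.5 215.1]
head low [257.5 211.2]
head top [257.6 245.5]
head low-2mm [257.5 214.2]
blade low -2 [257.5 206.2]
```

```bash
python3 -m crank '[{"x":0.012,"y":0.0006,"z":0,"roll":0,"hand":0},{"x":0.0278,"y":0.0012,"z":0,"roll":0,"hand":0},{"x":0.0278,"y":0.0012,"z":0.015,"roll":0,"hand":0},{"x":0.0278,"y":0.0012,"z":0.03,"roll":0,"hand":0},{"x":0.0278,"y":0.0012,"z":0.04,"roll":0,"hand":0},{"x":0.0278,"y":0.0012,"z":0.046,"roll":0,"hand":0},{"x":0.0278,"y":0.0012,"z":0.046,"roll":0,"hand":0},{"x":0.0278,"y":0.0012,"z":0.046,"roll":0,"hand":0},{"x":0.0278,"y":0.0012,"z":0.046,"roll":0,"hand":0}]'
python3 lock.py w5; python3 - <<'E'
from h import *
im=cv2.imread('pics/w5.png'); cv2.imwrite('pics/w5c.png',cv2.resize(im[120:250,200:320],None,fx=4.5,fy=4.5,interpolation=cv2.INTER_NEAREST))
E
```

```text
time: 6.7
position: [0.5127, 0.14, 0.1534]
orientation: [[-0.027, 1.0, 0.001], [1.0, 0.027, 0.0], [0.0, 0.001, -1.0]]
force: [-0.1, 0.8, -1.4]
finger_gap: 0.0083
grip_force: 55.0
plate px [ 234  180   48   46 1470]
plate ((512.2129516601562, 141.49099731445312), (38.79075622558594, 36.41339111328125), 89.95816802978516) 0.10064712688476984
hole (252, 198, 12, 20) ((511.99224853515625, 137.41290283203125), (8.848471641540527, 16.50665855407715), 7.394415378570557)
blue px 1213
[0.51266352 0.14004929 0.15344304] yaw 1.5280517569079044
```

View pics/w5c.png

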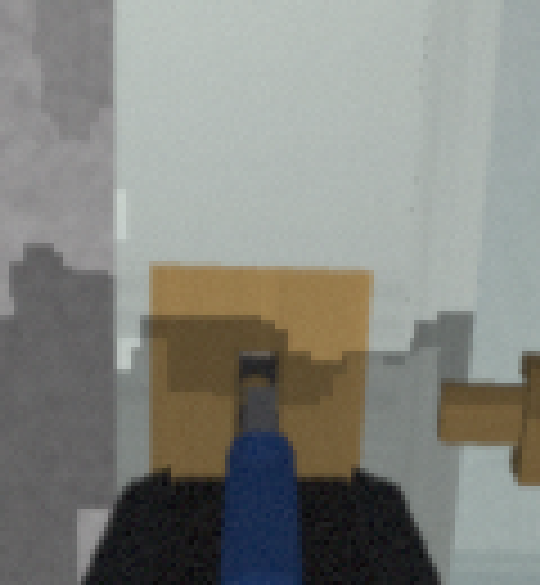

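Blade (crop 260,405) sits over the slot (crop 258,360): sideways within 0.3 mm, about 1 mm too far along tool x. Correct and lower into the slot.

```bash
python3 -m crank '[{"x":-0.0013,"y":-0.0003,"z":0,"roll":0,"hand":0},{"x":-0.0013,"y":-0.0003,"z":0.004,"roll":0,"hand":0},{"x":-0.0013,"y":-0.0003,"z":0.008,"roll":0,"hand":0},{"x":-0.0013,"y":-0.0003,"z":0.011,"roll":0,"hand":0},{"x":-0.0013,"y":-0.0003,"z":0.014,"roll":0,"hand":0},{"x":-0.0013,"y":-0.0003,"z":0.014,"roll":0,"hand":0}]'
python3 -m crank '[{"x":0,"y":0,"z":0.003,"roll":0,"hand":0},{"x":0,"y":0,"z":0.006,"roll":0,"hand":0},{"x":0,"y":0,"z":0.009,"roll":0,"hand":0},{"x":0,"y":0,"z":0.011,"roll":0,"hand":0},{"x":0,"y":0,"z":0.011,"roll":0,"hand":0}]' 60
python3 -c "
from bench import bot;o=bot.get_obs();print(o['position'],o['force'],o['moment'])"
```

```text
time: 7.35
position: [0.5114, 0.1387, 0.138]
orientation: [[-0.027, 1.0, -0.001], [1.0, 0.027, -0.0], [-0.0, -0.001, -1.0]]
force: [-0.4, 0.3, -0.4]
finger_gap: 0.0087
grip_force: 55.0
time: 7.85
position: [0.5116, 0.1387, 0.1273]
orientation: [[-0.027, 1.0, -0.001], [1.0, 0.027, -0.0], [0.0, -0.001, -1.0]]
force: [-0.0, -0.1, -0.4]
finger_gap: 0.0082
grip_force: 60.0
[0.51163399 0.13874302 0.12730566] [-0.01424162 -0.10173342 -0.36708286] [-0.0185655  -0.10379358  0.08646747]
```

```bash
python3 -m crank '[{"x":0,"y":0,"z":0.003,"roll":0,"hand":0},{"x":0,"y":0,"z":0.006,"roll":0,"hand":0},{"x":0,"y":0,"z":0.008,"roll":0,"hand":0},{"x":0,"y":0,"z":0.01,"roll":0,"hand":0},{"x":0,"y":0,"z":0.012,"roll":0,"hand":0},{"x":0,"y":0,"z":0.012,"roll":0,"hand":0}]'
python3 -m crank '[{"x":0,"y":0,"z":0.002,"roll":0,"hand":0},{"x":0,"y":0,"z":0.004,"roll":0,"hand":0},{"x":0,"y":0,"z":0.006,"roll":0,"hand":0},{"x":0,"y":0,"z":0.008,"roll":0,"hand":0},{"x":0,"y":0,"z":0.008,"roll":0,"hand":0}]'
```

```text
time: 8.45
position: [0.5125, 0.1387, 0.1166]
orientation: [[-0.027, 1.0, 0.001], [1.0, 0.027, -0.0], [-0.0, 0.001, -1.0]]
force: [-0.7, -0.7, 3.4]
finger_gap: 0.0085
grip_force: 60.0
time: 8.95
position: [0.5127, 0.1387, 0.1091]
orientation: [[-0.027, 1.0, 0.002], [1.0, 0.027, -0.0], [-0.0, 0.002, -1.0]]
force: [-1.5, -1.4, 8.8]
finger_gap: 0.0083
grip_force: 60.0
```

```bash
python3 -m crank '[{"x":0,"y":0,"z":0.002,"roll":0,"hand":0},{"x":0,"y":0,"z":0.004,"roll":0.2,"hand":0},{"x":0,"y":0,"z":0.005,"roll":-0.2,"hand":0},{"x":0,"y":0,"z":0.006,"roll":0,"hand":0},{"x":0,"y":0,"z":0.006,"roll":0,"hand":0},{"x":0,"y":0,"z":0.006,"roll":0,"hand":0}]'
```

```text
time: 9.55
position: [0.5129, 0.1386, 0.1045]
orientation: [[-0.027, 1.0, 0.002], [1.0, 0.027, -0.0], [-0.001, 0.002, -1.0]]
force: [-7.7, -2.0, 20.5]
finger_gap: 0.0085
grip_force: 60.0
```

```bash
python3 - <<'E'
from h import *
grab('wrist','w6')
for n in('w4','w5','w6'):
    im=np.load(f'pics/{n}.npz')['im'];h=cv2.cvtColor(im,cv2.COLOR_RGB2HSV).astype(int)
    b=(abs(h[...,0]-115)<12)&(h[...,1]>130); v,u=np.nonzero(b);print(n,b.sum(),v.min(),v.max(),v.mean(),u.mean(),b[:235].sum())
print(bot.get_obs()['q'])
E
```

```text
w4 1209 216 382 253.52109181141438 257.9181141439206 263
w5 1213 216 383 254.00082440230833 257.46990931574607 265
w6 1198 217 381 253.58180300500834 258.46911519198665 258
[ 4.07250750e-02  2.47683819e-01  1.82443952e+00 -6.10258021e-04
  1.06738397e+00  1.38786513e-02]
```

```bash
python3 -m crank '[{"x":0,"y":0.0002,"z":0,"roll":1,"hand":0},{"x":-0.0001,"y":0.0004,"z":0,"roll":2,"hand":0},{"x":-0.0001,"y":0.0006,"z":0,"roll":3,"hand":0},{"x":-0.0002,"y":0.0008,"z":0,"roll":4,"hand":0},{"x":-0.0004,"y":0.001,"z":0,"roll":5,"hand":0},{"x":-0.0005,"y":0.0011,"z":0,"roll":6,"hand":0},{"x":-0.0005,"y":0.0011,"z":0,"roll":6,"hand":0}]'
python3 -c "
from bench import bot;o=bot.get_obs();print(o['position'],o['force'],o['moment'],o['q'][5])"
```

```text
time: 10.3
position: [0.5138, 0.138, 0.1045]
orientation: [[0.727, 0.686, 0.002], [0.686, -0.727, -0.001], [0.001, 0.002, -1.0]]
force: [-7.9, -2.7, 22.3]
finger_gap: 0.0083
grip_force: 60.0
[0.51381408 0.13801088 0.10451318] [-7.93516862 -2.65069292 22.28093042] [-0.50970483  1.49891955 -0.06373703] 0.854534267522291
```

```bash
python3 -m crank '[{"x":-0.0001,"y":0.0001,"z":0,"roll":1,"hand":0},{"x":-0.0003,"y":0.0002,"z":0,"roll":2,"hand":0},{"x":-0.0005,"y":0.0003,"z":0,"roll":3,"hand":0},{"x":-0.0007,"y":0.0004,"z":0,"roll":4,"hand":0},{"x":-0.0009,"y":0.0005,"z":0,"roll":5,"hand":0},{"x":-0.001,"y":0.0006,"z":0,"roll":6,"hand":0},{"x":-0.001,"y":0.0006,"z":0,"roll":6,"hand":0},{"x":-0.001,"y":0.0006,"z":0,"roll":6,"hand":0}]'
python3 - <<'E'
from h import *
o=bot.get_obs();print(o['position'],o['force'],o['moment'],o['q'][5],np.degrees(np.arctan2(o['orientation'][1][1],o['orientation'][0][1])))
im,d,K,D,c=grab('wrist','w7')
h=cv2.cvtColor(im,cv2.COLOR_RGB2HSV).astype(int); b=(abs(h[...,0]-115)<12)&(h[...,1]>130); v,u=np.nonzero(b);print(b.sum(),v.min(),v.mean(),u.mean())
E
```

```text
time: 11.1
position: [0.5138, 0.1372, 0.1045]
orientation: [[0.997, -0.078, 0.002], [-0.078, -0.997, -0.0], [0.002, -0.0, -1.0]]
force: [-7.2, -0.8, 20.5]
finger_gap: 0.0085
grip_force: 60.0
[0.51377947 0.13724749 0.10452236] [-7.18825282 -0.82799763 20.4746103 ] [-0.18082466  1.32496572 -0.05412114] 1.686505237291683 -94.45981822633918
1193 217 253.68063704945516 257.17518860016764
```

View pics/w7.png

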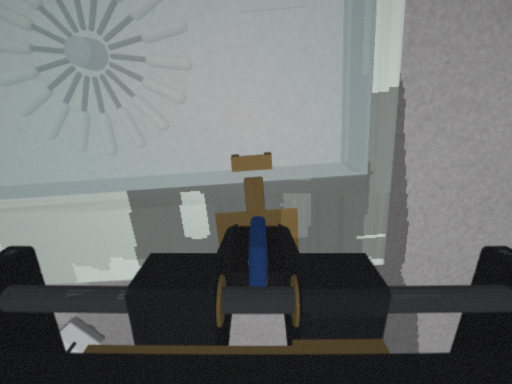

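The bolt (255,195) is drawn clear of its keeper (251,162), and the blue head sits unchanged in the grip (258,253). The key is turned about 96° and pressed home, so I'm handing in.

```bash
python3 -c "
from bench import bot;print(bot.finish_job())"
```

```text
the job is handed in; nothing more can be done
None
```

I handed the job in with the blue key home in the lock, turned about 96° clockwise and still gripped at 60 N. The last picture showed the bolt clear of its keeper; the hand-in returned no verdict.

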